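Cross the polars on the light base

ROBOT

A 7-joint arm with a two-finger parallel gripper is mounted at the origin on the work surface. World frame = base frame: x ahead of the robot, y to its left, z up, the work surface at z = 0. Lengths are in m, angles in rad, forces in N, time in s.
With the tool pointing down it reaches from about 0.4 to 0.85 m from the base axis. Payload 10.4 kg.
Tool frame: the origin (TCP) lies between the finger pads; the fingertips stand 19 mm ahead of it and the grasp point (between the pads) is the TCP (manip.tip_reach is the z of the fingertips in the tool frame, in m); z points along the fingers, y is the direction in which the jaws open and shut (so a half turn about z gives the same grasp; the last joint's range is limited). The gripper opens to 85 mm and grips with 20 to 120 N. Pads are 22 mm wide; open, the fingers measure 114 mm over their backs; the gripper's body (76 mm by 85 mm) begins 54 mm behind the grasp point. The pads swing forward as they close: fully open they stand 13 mm farther back than shut.
Start: joints at [1.149, 0.332, -0.065, 1.46, 0.022, 1.35, -0.088], TCP at [0.243, -0.576, 0.25] pointing down, gripper open.
Joint ranges: [-2.6, 2.6], [-0.5, 2.12], [-1.47, 1.34], [0.16, 2.42], [-1.27, 4.41], [0.06, 2.06], [-2.6, 2.6]. Speed limits (rad/s): [2.22, 2.22, 2.79, 2.79, 3.14, 3.14, 3.14].

INTERFACE

Orientations are given as a unit quaternion [x, y, z, w].
In Python, from workcell import sensors, cams, manip gives the robot as it stands.
- The arm moves only by the shell command python3 -m jog 'ROWS' [FORCE]. ROWS is JSON, a list of rows, each a list of 3 entries, a list of its own where there are three numbers: the shift along the world's x, y, z in m, then the turn, a rotation vector about the world's x, y, z in rad, then the opening in per cent of the stroke, from 0 (shut) to 100 (fully open). In form: [[[dx, dy, dz], [wx, wy, wz], grip], ...]. A call has 1 to 5 rows; each row shifts and turns the pose as measured when the row begins; what a row does not reach is not made up. A row lasts 1/8 s, in which the tool goes at most 62.5 mm and 10.7 degrees, less where a joint would pass 70% of its speed; a pose out of reach is approached as far as the arm can. A call with a gripper value outside its range is refused whole. The fingers move at their own pace and stop on an object; FORCE is the grip in N (left out, the last holds). Time passes only in rows, so rows that do not move let the fingers close. It gives the time, the measured TCP pose, the force and the opening at its end, in the units of the state.
- sensors.get_obs(): the state, without advancing time (a new reading comes with each control period).
- cams.camera(name): name is "scene" or "top" or "wrist"; returns (picture, depth): 420x560x3 uint8, red, green, blue; 420x560 float32, m along the optical axis (not along the pixel's ray), 0 where there is no reading.
- cams.camera_model(name): a dict with "intrinsics" (3x3 intrinsics, pixels), "view" (4x4, takes a point from world to camera coordinates). Camera axes: x right, y down, z forward; pixel columns grow to the right and rows downward; lengths in m; the calibration is good to about 2 mm. The wrist camera is an equidistant fisheye: a pixel r from the principal point sees the ray r / f radians off the axis. A picture is of the moment at which its call begins: read the wrist's pose just before it. camera_model takes no time and is no camera call; for the wrist camera it gives the pose at the moment of the call.
- manip.hand_in(): hands the job in, once; it reports no verdict.
The state is a dict: "clock": time; "joint_pos": joint angles; "joint_velocities": joint speeds; "tau": joint torques, N m; "position": TCP position; "ee_rot": TCP orientation; "ft_force": force on the tool from outside, world axes, zero at the start; "torque": the same for the moment, N m; "grip_width": opening from 0.0 (shut) to 1.0 (fully open).
Only numpy, scipy, OpenCV 4.12 (cv2) and the standard library are available. Lean on these libraries where they do the work, as an engineer would, in place of code of your own. Each camera call takes 0.05 s, during which the arm holds its last target.

TASK

Set the microscope light base for polarised viewing: with light pushes of a fingertip, move the black-handled polariser lever round until its pointer stands on the red mark, and the white-handled iris lever round until its pointer stands on the yellow mark, in either order. Only push the levers, never pinch them, leave everything else standing where it is, and finish clear of everything.

Things in the scene. Friction and masses are not known exactly. Their poses are not given: they have to be found in the camera images.
- lightbase: White light base, a heavy fixed foot 340 (x) x 320 (y) x 60 mm high, grey deck, front panel on its -x side. Origin: centre of the underside; its z axis (up) is the axis of both rings. On its deck, from below: round cream scale plate (radius 84, top 68 mm high), aluminium iris ring and black polariser ring (radius 59), slide stage (radius 56, highest point 113 mm above the table).
- polariser (a joint): Angle of the polariser ring, rad, 0 to 2.094, a stop at each end; 1.571 = pointer on the red mark. Lever azimuth in the light base's frame (counter-clockwise from above, from its +x) = -2.443 + value: it grows counter-clockwise. Starts at 0.1 to 0.9. Steady friction, about 1.7 N at the handle; stays where it is left.
- iris (a joint): Angle of the iris ring, rad, 0 (closed) to 2.094 (open), a stop at each end; 0.50 = pointer on the yellow mark (green 1.0, blue 1.5). Lever azimuth in the light base's frame (counter-clockwise from above, from its +x) = 2.618 - value: it grows clockwise. Starts at 1.2 to 1.9. Steady friction, about 1.3 N at the handle; stays where it is left.
- polariser_knob (a point): Middle of the polariser lever's round black handle, 104 mm from the ring axis, 79 mm above the table. The handle lies along the radius, 13 mm thick, from 87 to 121 mm from the axis, outside the scale plate and 12 mm clear of the deck. A black pointer under the lever's steel rod reads on the scale plate.
- iris_knob (a point): Middle of the iris lever's round white handle; same size, radius, height and pointer as the polariser's.
- red_mark (a point): Middle of the red bar (8 mm wide, radial) on the scale plate's right half, 72 mm from the ring axis, 68 mm high: the crossed position. The only red mark, among fine black degree ticks.
- yellow_mark (a point): Middle of the yellow bar (8 mm wide, radial) on the scale plate's left half, 72 mm from the ring axis, 68 mm high. A green and a blue bar of the same size lie farther clockwise.
- objective: Spare aluminium objective with a yellow band, 25 mm in diameter, 43 mm high, standing loose on the light base's far right deck corner. Origin: centre of its underside. Leave alone.
- wax_block: Pink cassette with a wax block, 40 x 28 x 16 mm, loose on the far left deck corner. Origin: centre of its underside. Leave alone.
- wire_rack: Steel wire rack 90 x 60 x 72 mm with forceps and a brush standing up to 125 mm, loose on the table to the right of the light base. Origin: centre of its underside. Leave alone.
- stain_jar: Lidded glass staining jar, 60 mm in diameter, 106 mm high, loose on the table to the left of the light base. Origin: centre of its underside. Leave alone.
- oil_bottle: Small amber bottle, 34 mm in diameter, 62 mm high, loose on the table to the left of the light base. Origin: centre of its underside. Leave alone.
- slide_box: Blue slide box 98 x 85 x 33 mm, loose on the table to the right of the light base. Origin: centre of its underside. Leave alone.

How it is judged:
At the end, for the whole second after the job is handed in: Both levers are at rest with their pointers on their marks: the polariser within 0.06 rad (3.4 degrees) of the red mark (1.571) and the iris within 0.06 rad of the yellow mark (0.50) (value of joint polariser between 1.511 and 1.631 rad and value of joint iris between 0.44 and 0.56 rad and velocity of joint polariser between -0.02 and 0.02 rad/s and velocity of joint iris between -0.02 and 0.02 rad/s); the robot touches nothing.
It fails at once if a lever is pinched, or pushed with more than 15 N (contact force between the fingers and polariser above 15 N or contact force between the fingers and iris above 15 N).
It fails at once if a loose thing on or around the light base is moved by more than 20 mm, lifted or knocked over (distance of any of objective, wax_block, wire_rack, stain_jar, oil_bottle, slide_box from where it was at the start of the episode above 0.02 m or angle between any of objective, wax_block, wire_rack, stain_jar, oil_bottle, slide_box's own z axis and vertical above 0.4 rad).
It also fails if it takes over 54 s, if anything falls off the work surface, if the arm or the gripper's body presses on something with over 40 N, if the wrist force passes 120 N, or if a joint passes its speed limit or range.

## Working session

There is one attempt and no reset: what is moved stays moved. The work goes in short steps, Python scripts to look and compute and a shell command to move; the robot and the scene stay as the last step left them, time stands still between calls to the robot, and variables do not carry over. Pictures are saved under pics/ and viewed, and the job is handed in when it is done.

```bash
mkdir -p pics; ls; python3 - <<'E'
from workcell import sensors,cams,manip
import cv2,numpy as np
o=sensors.get_obs();print(o['clock'],o['position'],o['ee_rot'],o['grip_width'],manip.tip_reach)
for n in("scene","top"):
    p,d=cams.camera(n);cv2.imwrite(f"pics/{n}0.png",p[:,:,::-1]);np.savez(f"pics/{n}0.npz",p=p,d=d)
    m=cams.camera_model(n);print(n,np.round(m['intrinsics'],1).tolist(),np.round(m['view'],3).tolist())
E
```

```text
pics
0.0 [ 0.24252563 -0.57563971  0.2495041 ] [ 9.80187638e-01  1.98069833e-01 -1.80086466e-04 -7.09174021e-04] 0.9982152298955909 0.019
scene [[493.7, 0.0, 278.8], [0.0, 493.7, 205.5], [0.0, 0.0, 1.0]] [[0.755, 0.656, -0.011, -0.453], [0.507, -0.594, -0.625, -0.244], [-0.416, 0.466, -0.781, 1.258], [0.0, 0.0, 0.0, 1.0]]
top [[439.6, 0.0, 278.2], [0.0, 439.6, 203.9], [0.0, 0.0, 1.0]] [[-0.002, -1.0, 0.003, 0.008], [-0.99, 0.001, -0.14, 0.581], [0.14, -0.004, -0.99, 1.093], [0.0, 0.0, 0.0, 1.0]]
```

View pics/top0.png

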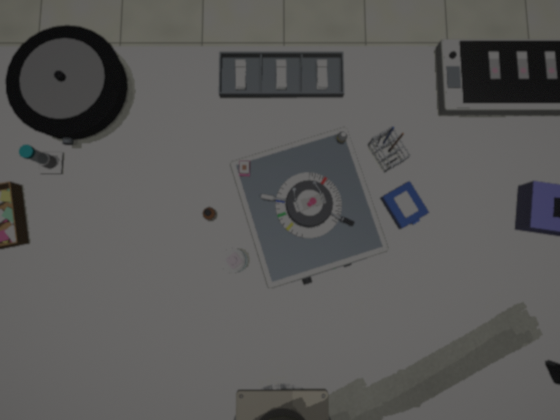

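View pics/scene0.png

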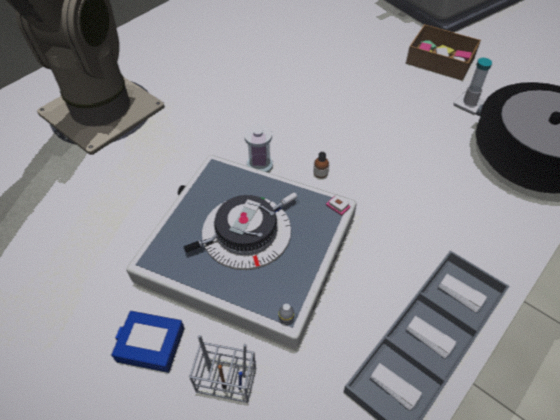

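Top view: light base centre near (309,205), turned about 15°; black handle near (345,221), white near (270,198), red mark (323,182), yellow mark (290,226). Now I'll zoom in and measure.

```bash
cat > h.py <<'E'
import numpy as np,cv2
from workcell import cams,sensors
def ray(n,uv,z,m=None):
    m=m or cams.camera_model(n);K=np.array(m['intrinsics']);V=np.array(m['view']);R=V[:3,:3];t=V[:3,3]
    uv=np.atleast_2d(np.asarray(uv,float))
    d=np.c_[(uv[:,0]-K[0,2])/K[0,0],(uv[:,1]-K[1,2])/K[1,1],np.ones(len(uv))]@R
    c=-R.T@t
    return c+d*((z-c[2])/d[:,2])[:,None]
E
python3 - <<'E'
from h import *
for n,(x0,y0,x1,y1) in {"top":(225,120,395,292),"scene":(120,145,365,345)}.items():
    p=np.load(f"pics/{n}0.npz")['p'];c=p[y0:y1,x0:x1,::-1]
    s=min(800/c.shape[1],600/c.shape[0]);c=np.clip(c*1.6,0,255).astype(np.uint8)
    cv2.imwrite(f"pics/{n}0z.png",cv2.resize(c,None,fx=s,fy=s,interpolation=cv2.INTER_CUBIC));print(n,s)
    hsv=cv2.cvtColor(p,cv2.COLOR_RGB2HSV)
    for nm,lo,hi in[("red",(0,150,60),(6,255,255)),("red2",(174,150,60),(180,255,255)),("yel",(22,100,60),(34,255,255)),("grn",(45,80,40),(85,255,255)),("blue",(95,130,50),(125,255,255))]:
        m=cv2.inRange(hsv,lo,hi);k,l,st,ce=cv2.connectedComponentsWithStats(m)
        for i in range(1,k):
            u,v=ce[i]
            if x0<u<x1 and y0<v<y1 and st[i,4]>3: print(n,nm,st[i,4],ce[i].round(1),ray(n,ce[i],.068).round(4))
# deck in top
p=np.load("pics/top0.npz")['p'];hsv=cv2.cvtColor(p,cv2.COLOR_RGB2HSV);print(hsv[250,300],hsv[140,300],p[250,300])
E
```

```text
top 3.488372093023256
top red 4 [323.2 180.5] [[ 0.6373 -0.1071  0.068 ]]
top yel 18 [289.1 226.2] [[ 0.5213 -0.0199  0.068 ]]
top grn 16 [280.9 214.4] [[5.51e-01 5.00e-04 6.80e-02]]
scene 3.0
scene red 7 [255. 258.] [[ 0.6328 -0.1024  0.068 ]]
scene red 9 [256.6 263.2] [[ 0.6425 -0.1087  0.068 ]]
scene red2 4 [255.  256.2] [[ 0.6303 -0.0996  0.068 ]]
scene red2 12 [256.1 260.8] [[ 0.6383 -0.1054  0.068 ]]
scene yel 4 [286.5 319. ] [[ 0.7535 -0.1562  0.068 ]]
scene grn 6 [262.  197.5] [[0.547  0.0112 0.068 ]]
scene blue 2134 [147.4 342.3] [[ 0.6099 -0.3332  0.068 ]]
[101  25  81] [30  5 98] [73 78 81]
```

View pics/top0z.png

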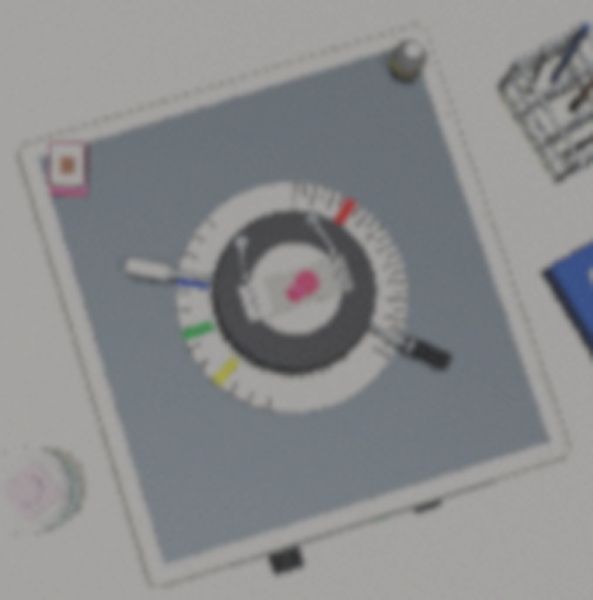

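View pics/scene0z.png

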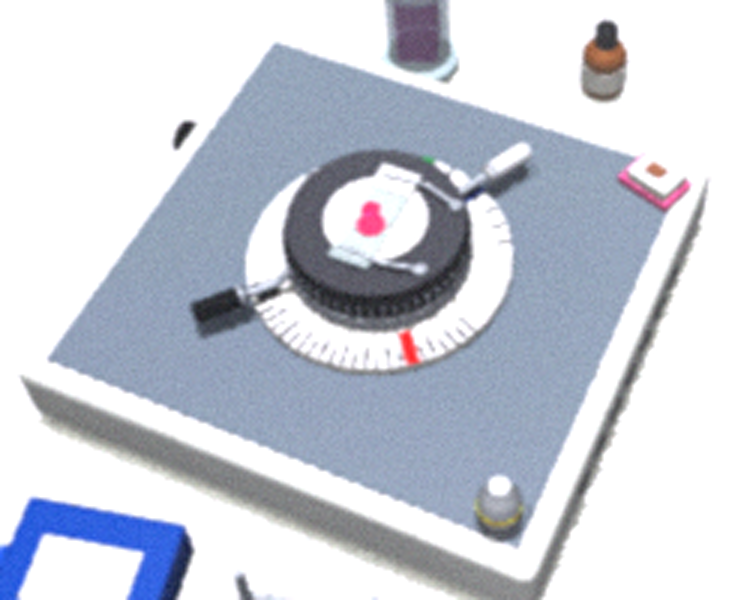

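```bash
python3 - <<'E'
from h import *
p=np.load("pics/top0.npz")['p'];hsv=cv2.cvtColor(p,cv2.COLOR_RGB2HSV)
m=((hsv[...,0]>92)&(hsv[...,0]<115)&(hsv[...,1]>15)&(hsv[...,1]<80)&(hsv[...,2]>50)&(hsv[...,2]<110)).astype(np.uint8)
m=cv2.morphologyEx(m,cv2.MORPH_CLOSE,np.ones((3,3)))
cs,_=cv2.findContours(m,cv2.RETR_EXTERNAL,cv2.CHAIN_APPROX_NONE)
cs=[c for c in cs if cv2.contourArea(c)>8000 and cv2.pointPolygonTest(c,(309,240),False)>=0];c=max(cs,key=cv2.contourArea)
P=ray("top",c[:,0],.06)[:,:2]
r=cv2.minAreaRect(P.astype(np.float32));print("deck",r,cv2.boxPoints(r).round(4).tolist())
# red robust: R excess
d=p.astype(int)
for nm,w in[("red",d[...,0]-np.maximum(d[...,1],d[...,2])),]:
    w=w*(w>25);k,l,st,ce=cv2.connectedComponentsWithStats((w>0).astype(np.uint8))
    for i in range(1,k):
        if 230<ce[i][0]<390 and 140<ce[i][1]<280: print(nm,st[i],ce[i],ray("top",ce[i],.068))
E
```

```text
deck ((0.5764017105102539, -0.06823962926864624), (0.30723077058792114, 0.2876777648925781), 17.398122787475586) [[0.38679999113082886, 0.023099999874830246], [0.47279998660087585, -0.2513999938964844], [0.765999972820282, -0.15960000455379486], [0.6800000071525574, 0.11500000208616257]]
red [321 177   6   7  24] [323.5        180.08333333] [[ 0.63836684 -0.10775435  0.068     ]]
red [308 198   8   8  42] [311.57142857 201.4047619 ] [[ 0.58374332 -0.07679888  0.068     ]]
```

```bash
python3 - <<'E'
from h import *
from scipy.optimize import least_squares
A=np.array([-.872,2.118,1.618]);M=np.array([[.6380,-.1075],[.5213,-.0199],[.551,.0005]])
f=lambda q:(q[:2]+.072*np.c_[np.cos(A+q[2]),np.sin(A+q[2])]-M).ravel()
s=least_squares(f,[.58,-.065,.3]);print(s.x,np.degrees(s.x[2]),s.fun.round(4))
for s_,nm in((3.488,"c"),):
    K=ray("top",[[225+430/s_,120+354/s_],[225+150/s_,120+270/s_]],.082)
    c,y=s.x[:2],s.x[2]
    for k in K:
        v=k[:2]-c;print(k,np.hypot(*v),(np.arctan2(v[1],v[0])-y))
    # scene view
    K=ray("scene",[[120+217/3,145+304/3],[120+513/3,145+158/3]],.082)
    for k in K:
        v=k[:2]-c;print(k,np.hypot(*v),(np.arctan2(v[1],v[0])-y))
for n,az in(("polT",-.872),("iriT",2.118)):print(n,c+.104*np.array([np.cos(az+y),np.sin(az+y)]))
E
```

```text
[ 0.57618708 -0.06773928  0.30447597] 17.44518794508453 [-0.0011  0.0011  0.0007 -0.0004  0.0004 -0.0006]
[ 0.53137514 -0.16580596  0.082     ] 0.10782014931116833 -2.303893902292603
[0.59190512 0.03268432 0.082     ] 0.10164622873305157 1.1110626228743905
[ 0.53627093 -0.16407245  0.082     ] 0.10427549769085147 -2.2680922940307076
[0.59851968 0.03934242 0.082     ] 0.10938571925977573 1.0607110121439145
polT [ 0.66388347 -0.12364405]
iriT [0.49793874 0.00076764]
```

Two views agree: axis at (0.576, −0.068), yaw 0.304; polariser about 0.16, iris about 1.5. Both levers must go counter-clockwise. I'll shut the gripper and travel high to the clockwise side of the polariser.

```bash
cat > nxt.py <<'E'
import sys
from h import *
from scipy.spatial.transform import Rotation as R
C=np.array([.5763,-.068]);Y=.3045
def st():
    o=sensors.get_obs();p=np.array(o['position']);X=R.from_quat(o['ee_rot']).as_matrix()
    v=p[:2]-C
    print('t',round(o['clock'],2),'pos',p.round(4),'az',round(np.arctan2(v[1],v[0]),3),'r',round(np.hypot(*v),4),'xaz',round(np.arctan2(X[1,0],X[0,0]),3),'zax',X[:,2].round(3),'F',np.round(o['ft_force'],2),'g',round(o['grip_width'],2),'j7',round(o['joint_pos'][6],2))
    return p,np.arctan2(v[1],v[0]),np.arctan2(X[1,0],X[0,0])
def plan(az0,az1,n,r,z,xoff=0):
    p,a,x=st();q=p
    for i in range(1,n+1):
        t=az0+(az1-az0)*i/n
        g=np.r_[C+r*np.array([np.cos(t),np.sin(t)]),z];print(i,'az',round(t,3),'d',(g-q).round(4));q=g
    dx=(az1+xoff-x+np.pi/2)%np.pi-np.pi/2
    print('turn total',round(dx,3))
if __name__=="__main__":
    a=[float(v) for v in sys.argv[1:]]
    plan(a[0],a[1],int(a[2]),a[3],a[4]) if a else st()
E
python3 -m jog '[[[0.032,0.052,0],[0,0,0.085],0],[[0.032,0.052,0],[0,0,0.085],0],[[0.032,0.052,0],[0,0,0.085],0],[[0.032,0.052,0],[0,0,0.085],0],[[0.032,0.052,0],[0,0,0.085],0]]' 20; python3 nxt.py -2.31 -2.31 1 .108 .15
```

```text
clock: 0.72
position: [0.4012, -0.3114, 0.2469]
ee_rot: [0.916, 0.402, -0.002, -0.001]
ft_force: [0.9, -0.7, 0.2]
grip_width: 0.002
t 0.72 pos [ 0.4012 -0.3114  0.2469] az -2.194 r 0.2999 xaz 0.828 zax [-0.005  0.001 -1.   ] F [ 0.9  -0.67  0.2 ] g 0.0 j7 -0.2
1 az -2.31 d [ 0.1024  0.1636 -0.0969]
turn total 0.004
```

```bash
python3 -m jog '[[[0.03,0.048,0],[0,0,0],0],[[0.03,0.048,-0.01],[0,0,0],0],[[0.025,0.04,-0.03],[0,0,0],0],[[0.015,0.025,-0.04],[0,0,0],0],[[0,0,-0.015],[0,0,0],0]]'; python3 nxt.py -2.31 -2.31 1 .108 .089
python3 - <<'E'
from h import *
p,d=cams.camera("top");c=cv2.resize(np.clip(p[110:300,215:400,::-1]*1.6,0,255).astype(np.uint8),None,fx=3,fy=3);cv2.imwrite("pics/t1.png",c)
p,d=cams.camera("wrist");cv2.imwrite("pics/w1.png",np.clip(p[:,:,::-1]*1.5,0,255).astype(np.uint8))
E
```

```text
clock: 1.35
position: [0.5055, -0.1395, 0.1504]
ee_rot: [0.914, 0.406, -0.001, -0.001]
ft_force: [-0.5, -0.5, 0.9]
grip_width: 0.001
t 1.35 pos [ 0.5055 -0.1395  0.1504] az -2.352 r 0.1006 xaz 0.837 zax [-0.002  0.001 -1.   ] F [-0.48 -0.52  0.91] g 0.0 j7 -0.64
1 az -2.31 d [-0.002  -0.0083 -0.0614]
turn total -0.005
```

View pics/t1.png

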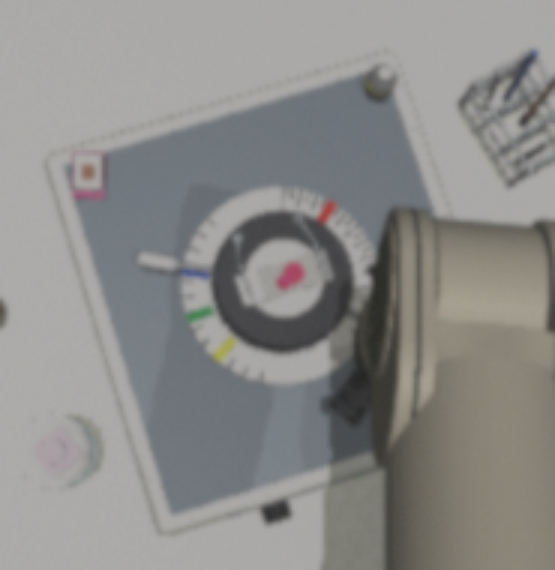

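View pics/w1.png

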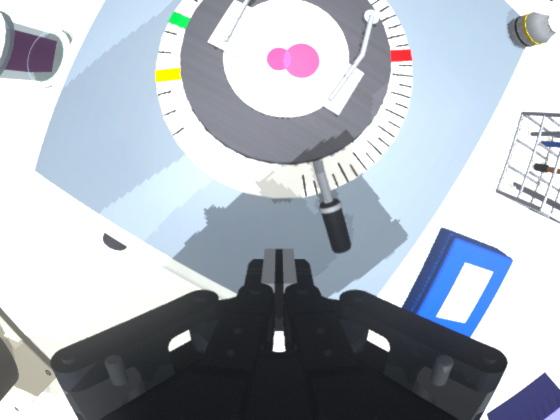

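Wrist view: shut fingertips at (280,265), black handle to their right at (335,225) with a good gap, red mark at (400,55), yellow at (168,75). Descending.

```bash
python3 -m jog '[[[-0.001,-0.008,-0.02],[0,0,0],0],[[0,0,-0.02],[0,0,0],0],[[0,0,-0.015],[0,0,0],0],[[0,0,-0.006],[0,0,0],0],[[0,0,0],[0,0,0],0]]'; python3 nxt.py -2.31 -1.98 6 .108 .089
python3 - <<'E'
from h import *
p,d=cams.camera("wrist");cv2.imwrite("pics/w2.png",np.clip(p[:,:,::-1]*1.5,0,255).astype(np.uint8))
E
```

```text
clock: 2.08
position: [0.5043, -0.1576, 0.0932]
ee_rot: [0.916, 0.401, 0.0, 0.003]
ft_force: [0.9, -0.6, 1.0]
grip_width: 0.004
t 2.08 pos [ 0.5043 -0.1576  0.0932] az -2.248 r 0.115 xaz 0.824 zax [ 0.003 -0.005 -1.   ] F [ 0.9  -0.59  0.99] g 0.0 j7 -0.66
1 az -2.255 d [ 0.0038  0.0059 -0.0042]
2 az -2.2 d [ 0.0047 -0.0036  0.    ]
3 az -2.145 d [ 0.0049 -0.0034  0.    ]
4 az -2.09 d [ 0.0051 -0.0031  0.    ]
5 az -2.035 d [ 0.0052 -0.0028  0.    ]
6 az -1.98 d [ 0.0054 -0.0025  0.    ]
turn total 0.337
```

View pics/w2.png

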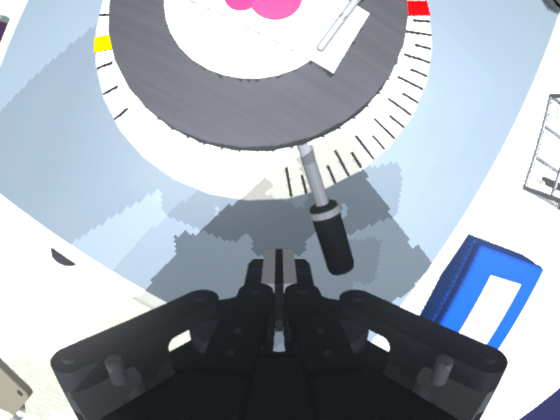

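Wrist view: tip beside the outer half of the handle (330,240), a small gap left. Pushing gently along the arc now.

```bash
python3 -m jog '[[[0.003,0.004,-0.003],[0,0,0.03],0],[[0.004,-0.001,-0.001],[0,0,0.05],0],[[0.005,-0.002,0],[0,0,0.05],0],[[0.005,-0.002,0],[0,0,0.05],0]]'; python3 nxt.py -2.12 -1.87 5 .108 .089
```

```text
clock: 2.62
position: [0.5227, -0.1577, 0.0909]
ee_rot: [0.874, 0.486, 0.001, 0.004]
ft_force: [-2.1, -0.6, 1.0]
grip_width: -0.002
t 2.62 pos [ 0.5227 -0.1577  0.0909] az -2.109 r 0.1045 xaz 1.015 zax [ 0.006 -0.005 -1.   ] F [-2.07 -0.58  1.04] g -0.0 j7 -0.5
1 az -2.07 d [ 0.0019 -0.0051 -0.0019]
2 az -2.02 d [ 0.0048 -0.0025  0.    ]
3 az -1.97 d [ 0.0049 -0.0022  0.    ]
4 az -1.92 d [ 0.005 -0.002  0.   ]
5 az -1.87 d [ 0.0051 -0.0017  0.    ]
turn total 0.256
```

Contact: about 2 N, finger trailing the lever by about 0.13 rad. Continuing round the arc.

```bash
python3 -m jog '[[[0.004,-0.004,-0.001],[0,0,0.05],0],[[0.005,-0.002,0],[0,0,0.05],0],[[0.005,-0.002,0],[0,0,0.05],0],[[0.005,-0.002,0],[0,0,0.05],0],[[0.005,-0.002,0],[0,0,0.05],0]]'; python3 nxt.py -1.9 -1.65 5 .107 .089
```

```text
clock: 3.25
position: [0.5474, -0.1686, 0.0907]
ee_rot: [0.802, 0.598, 0.001, 0.003]
ft_force: [-2.3, 0.0, -0.1]
grip_width: -0.002
t 3.25 pos [ 0.5474 -0.1686  0.0907] az -1.851 r 0.1047 xaz 1.282 zax [ 0.005 -0.004 -1.   ] F [-2.29  0.05 -0.13] g -0.0 j7 -0.24
1 az -1.85 d [-0.0006 -0.0022 -0.0017]
2 az -1.8 d [ 0.0052 -0.0013  0.    ]
3 az -1.75 d [ 0.0052 -0.0011  0.    ]
4 az -1.7 d [ 0.0053 -0.0008  0.    ]
5 az -1.65 d [ 0.0053 -0.0006  0.    ]
turn total 0.21
```

```bash
python3 -m jog '[[[0.006,-0.002,-0.001],[0,0,0.05],0],[[0.006,-0.001,0],[0,0,0.05],0],[[0.006,-0.001,0],[0,0,0.05],0],[[0.006,-0.001,0],[0,0,0.05],0],[[0.006,0,0],[0,0,0.05],0]]'; python3 nxt.py -1.55 -1.25 5 .107 .089
```

```text
clock: 3.88
position: [0.5783, -0.1723, 0.0904]
ee_rot: [0.715, 0.699, 0.0, 0.002]
ft_force: [-1.7, -0.5, -0.6]
grip_width: -0.002
t 3.88 pos [ 0.5783 -0.1723  0.0904] az -1.552 r 0.1044 xaz 1.548 zax [ 0.004 -0.003 -1.   ] F [-1.75 -0.53 -0.63] g -0.0 j7 -0.01
1 az -1.49 d [ 0.0067 -0.0023 -0.0014]
2 az -1.43 d [0.0064 0.0007 0.    ]
3 az -1.37 d [0.0063 0.0011 0.    ]
4 az -1.31 d [0.0062 0.0015 0.    ]
5 az -1.25 d [0.0061 0.0018 0.    ]
turn total 0.344
```

```bash
python3 -m jog '[[[0.006,-0.001,-0.001],[0,0,0.06],0],[[0.006,0.001,0],[0,0,0.06],0],[[0.006,0.001,0],[0,0,0.06],0],[[0.006,0.001,0],[0,0,0.06],0],[[0.006,0.002,0],[0,0,0.06],0]]'; python3 nxt.py -1.26 -0.96 5 .107 .089
python3 - <<'E'
from h import *
for n in("wrist","scene"):
    p,d=cams.camera(n);cv2.imwrite(f"pics/{n}3.png",np.clip(p[:,:,::-1]*1.4,0,255).astype(np.uint8))
E
```

```text
clock: 4.5
position: [0.6091, -0.168, 0.09]
ee_rot: [0.596, 0.803, -0.001, 0.002]
ft_force: [-1.2, -1.4, -1.4]
grip_width: -0.0
t 4.5 pos [ 0.6091 -0.168   0.09  ] az -1.254 r 0.1053 xaz 1.864 zax [ 0.003 -0.003 -1.   ] F [-1.17 -1.41 -1.38] g -0.0 j7 0.26
1 az -1.2 d [ 0.0059  0.0003 -0.001 ]
2 az -1.14 d [0.0059 0.0025 0.    ]
3 az -1.08 d [0.0057 0.0029 0.    ]
4 az -1.02 d [0.0056 0.0032 0.    ]
5 az -0.96 d [0.0054 0.0035 0.    ]
turn total 0.317
```

View pics/wrist3.png

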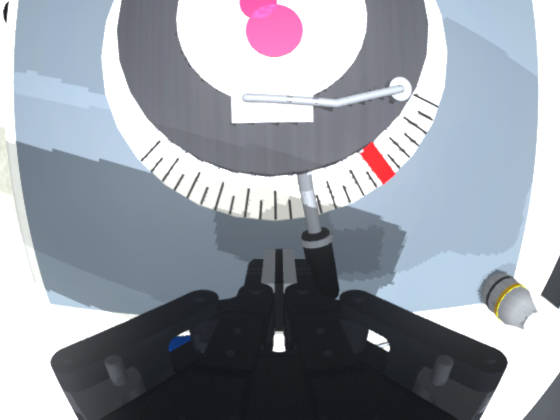

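View pics/scene3.png

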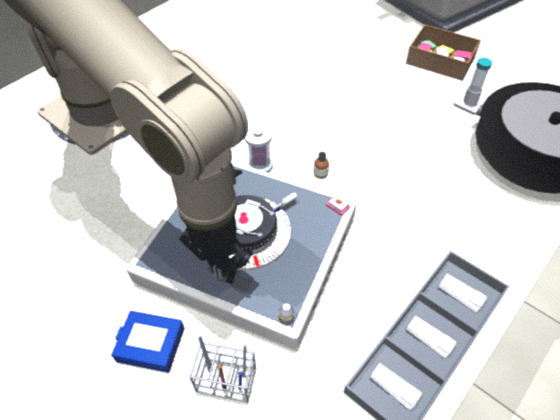

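Wrist view: handle at (318,260), its rod at (308,190) approaching the red mark at (378,163). The objective is well off to the right. Continuing.

```bash
python3 -m jog '[[[0.006,0.001,-0.001],[0,0,0.06],0],[[0.006,0.002,0],[0,0,0.06],0],[[0.006,0.003,0],[0,0,0.06],0],[[0.006,0.003,0],[0,0,0.06],0],[[0.005,0.003,0],[0,0,0.06],0]]'; python3 nxt.py -0.95 -0.7 5 .107 .089
```

```text
clock: 5.22
position: [0.6378, -0.155, 0.0895]
ee_rot: [0.468, 0.884, -0.001, 0.001]
ft_force: [-1.2, 0.1, 0.1]
grip_width: 0.002
t 5.22 pos [ 0.6378 -0.155   0.0895] az -0.956 r 0.1065 xaz 2.168 zax [ 0.002 -0.002 -1.   ] F [-1.19  0.11  0.13] g 0.0 j7 0.51
1 az -0.9 d [ 0.0051  0.0032 -0.0005]
2 az -0.85 d [0.0041 0.0034 0.    ]
3 az -0.8 d [0.0039 0.0036 0.    ]
4 az -0.75 d [0.0037 0.0038 0.    ]
5 az -0.7 d [0.0035 0.004  0.    ]
turn total 0.274
```

```bash
python3 -m jog '[[[0.004,0.003,0],[0,0,0.06],0],[[0.004,0.0035,0],[0,0,0.06],0],[[0.004,0.004,0],[0,0,0.06],0],[[0,0,0],[0,0,0],0]]'; python3 nxt.py -0.8 -0.7 3 .107 .089
python3 - <<'E'
from h import *
for n in("wrist",):
    p,d=cams.camera(n);np.save("pics/w4.npy",p);cv2.imwrite(f"pics/{n}4.png",cv2.resize(np.clip(p[60:360,130:500,::-1]*1.3,0,255).astype(np.uint8),None,fx=2,fy=2))
E
```

```text
clock: 5.72
position: [0.6498, -0.1452, 0.0898]
ee_rot: [0.386, 0.922, -0.001, 0.002]
ft_force: [-0.7, 0.3, 0.1]
grip_width: 0.004
t 5.72 pos [ 0.6498 -0.1452  0.0898] az -0.81 r 0.1066 xaz 2.349 zax [ 0.002 -0.004 -1.   ] F [-0.7   0.31  0.07] g 0.0 j7 0.66
1 az -0.767 d [ 0.0035  0.003  -0.0008]
2 az -0.733 d [0.0024 0.0026 0.    ]
3 az -0.7 d [0.0023 0.0027 0.    ]
turn total 0.093
```

View pics/wrist4.png

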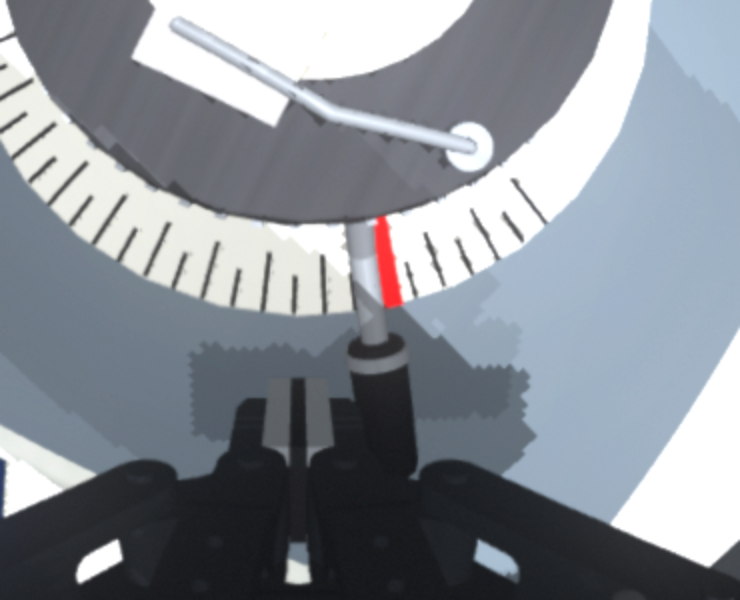

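```bash
cat > wr.py <<'E'
from nxt import *
def wray(m,uv,z):
    K=np.array(m['intrinsics']);V=np.array(m['view']);Rm=V[:3,:3];c=-Rm.T@V[:3,3]
    D=np.zeros(4)
    xy=cv2.fisheye.undistortPoints(np.array(uv,float).reshape(-1,1,2),K,D)[:,0]
    d=np.c_[xy,np.ones(len(xy))]@Rm
    z=np.asarray(z,float)
    return c+d*((z-c[2])/d[:,2])[:,None]
def az(m,uv,z):
    for u,P in zip(uv,wray(m,uv,z)):
        v=P[:2]-C;print(u,P.round(4),'r',np.hypot(*v).round(4),'az',np.arctan2(v[1],v[0]).round(3),'base',((np.arctan2(v[1],v[0])-Y+np.pi)%(2*np.pi)-np.pi).round(3))
E
python3 - <<'E'
from wr import *
m=cams.camera_model("wrist")
f=lambda x,y:(130+x/2,60+y/2)
az(m,[f(391,295),f(382,222),f(378,350),f(395,460),f(369,320)],[.068,.068,.084,.084,.082])
E
```

```text
(325.5, 207.5) [ 0.6455 -0.1087  0.068 ] r 0.0803 az -0.532 base -0.836
(321.0, 171.0) [ 0.6315 -0.0983  0.068 ] r 0.063 az -0.502 base -0.806
(319.0, 235.0) [ 0.6477 -0.1176  0.084 ] r 0.0869 az -0.607 base -0.912
(327.5, 290.0) [ 0.6704 -0.1333  0.084 ] r 0.1146 az -0.606 base -0.911
(314.5, 220.0) [ 0.642  -0.1146  0.082 ] r 0.0805 az -0.617 base -0.921
```

Lever reads about 1.53 and the pointer is just short of red; about 4–5 mm more.

```bash
python3 -m jog '[[[0.002,0.002,0],[0,0,0.03],0],[[0.0015,0.002,0],[0,0,0.02],0],[[0,0,0],[0,0,0],0]]'; 
python3 - <<'E'
from wr import *
st()
m=cams.camera_model("wrist")
p,d=cams.camera("wrist");cv2.imwrite(f"pics/wrist5.png",cv2.resize(np.clip(p[60:360,130:500,::-1]*1.3,0,255).astype(np.uint8),None,fx=2,fy=2))
E
```

```text
clock: 6.15
position: [0.6531, -0.142, 0.0899]
ee_rot: [0.363, 0.932, -0.002, 0.002]
ft_force: [0.1, -0.1, -0.3]
grip_width: 0.003
t 6.15 pos [ 0.6531 -0.142   0.0899] az -0.767 r 0.1066 xaz 2.398 zax [ 0.002 -0.005 -1.   ] F [ 0.07 -0.14 -0.35] g 0.0 j7 0.7
```

View pics/wrist5.png

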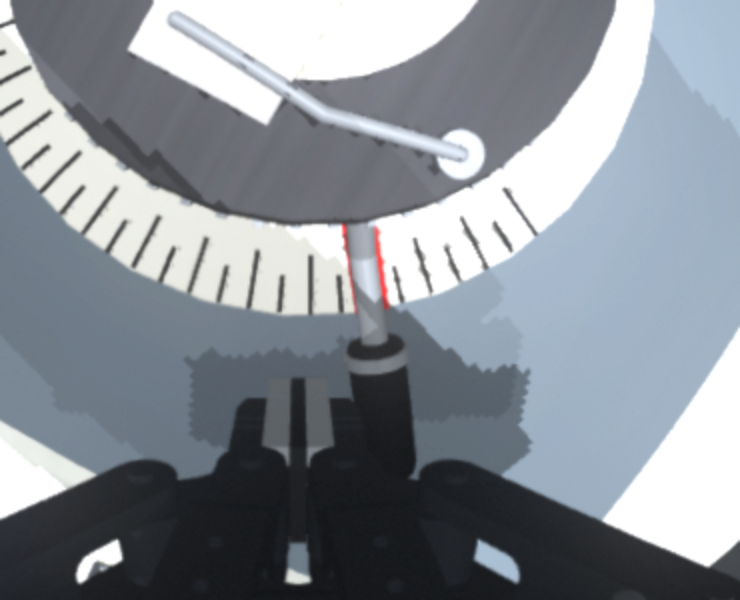

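```bash
python3 - <<'E'
from wr import *
m=cams.camera_model("wrist")
f=lambda x,y:(130+x/2,60+y/2)
az(m,[f(383,290),f(354,290),f(378,235),f(345,235),f(378,350),f(396,460),f(371,320),f(361,240)],[.068,.068,.068,.068,.084,.084,.081,.081])
E
```

```text
(321.5, 205.0) [ 0.6449 -0.1062  0.068 ] r 0.0785 az -0.509 base -0.813
(307.0, 205.0) [ 0.6403 -0.1113  0.068 ] r 0.0772 az -0.595 base -0.899
(319.0, 177.5) [ 0.6342 -0.0986  0.068 ] r 0.0655 az -0.486 base -0.79
(302.5, 177.5) [ 0.6291 -0.1042  0.068 ] r 0.064 az -0.601 base -0.905
(319.0, 235.0) [ 0.6497 -0.1144  0.084 ] r 0.0868 az -0.564 base -0.868
(328.0, 290.0) [ 0.6734 -0.1287  0.084 ] r 0.1145 az -0.559 base -0.864
(315.5, 220.0) [ 0.6444 -0.1115  0.081 ] r 0.0808 az -0.568 base -0.872
(310.5, 180.0) [ 0.6298 -0.1015  0.081 ] r 0.0632 az -0.56 base -0.864
```

Polariser reads about 1.57 absolute, and 0.015 rad short by comparison with the visible red edges: well inside the band. Backing off clockwise, then up.

```bash
python3 -m jog '[[[-0.007,-0.007,0],[0,0,0],0],[[-0.007,-0.007,0.01],[0,0,0],0],[[-0.002,-0.002,0.04],[0,0,0],0],[[0,0,0.05],[0,0,0],0],[[0,0,0.05],[0,0,0],0]]'; python3 nxt.py 1.0 1.0 1 .108 .15
```

```text
clock: 6.82
position: [0.6321, -0.16, 0.2419]
ee_rot: [0.364, 0.931, -0.002, -0.002]
ft_force: [0.7, -0.7, -0.1]
grip_width: -0.003
t 6.83 pos [ 0.6321 -0.16    0.2419] az -1.025 r 0.1077 xaz 2.397 zax [-0.004 -0.002 -1.   ] F [ 0.74 -0.66 -0.09] g -0.0 j7 0.79
1 az 1.0 d [ 0.0025  0.1829 -0.0919]
turn total -1.397
```

```bash
python3 -m jog '[[[0,0.04,0],[0,0,-0.18],0],[[0.002,0.04,0],[0,0,-0.18],0],[[0.002,0.04,0],[0,0,-0.18],0],[[0.002,0.03,0],[0,0,-0.18],0],[[0,0.02,0],[0,0,-0.18],0]]';python3 -m jog '[[[0,0,0],[0,0,-0.18],0],[[0,0,0],[0,0,-0.18],0],[[0,0,-0.03],[0,0,-0.1],0],[[0,0,-0.03],[0,0,0],0],[[0,0,0],[0,0,0],0]]'; python3 nxt.py 0.95 0.95 1 .108 .15
python3 - <<'E'
from h import *
for n in("wrist",):
    p,d=cams.camera(n);cv2.imwrite(f"pics/{n}6.png",np.clip(p[:,:,::-1]*1.3,0,255).astype(np.uint8))
E
```

```text
clock: 7.45
position: [0.638, 0.0097, 0.252]
ee_rot: [0.744, 0.668, -0.001, 0.003]
ft_force: [0.6, -0.3, -0.4]
grip_width: 0.001
clock: 8.07
position: [0.6368, 0.0109, 0.196]
ee_rot: [0.88, 0.474, 0.001, 0.004]
ft_force: [0.7, 0.5, 0.5]
grip_width: 0.001
t 8.07 pos [0.6368 0.0109 0.196 ] az 0.917 r 0.0994 xaz 0.988 zax [ 0.006 -0.006 -1.   ] F [0.71 0.49 0.53] g 0.0 j7 -0.84
1 az 0.95 d [ 0.0024  0.0089 -0.046 ]
turn total -0.038
```

View pics/wrist6.png

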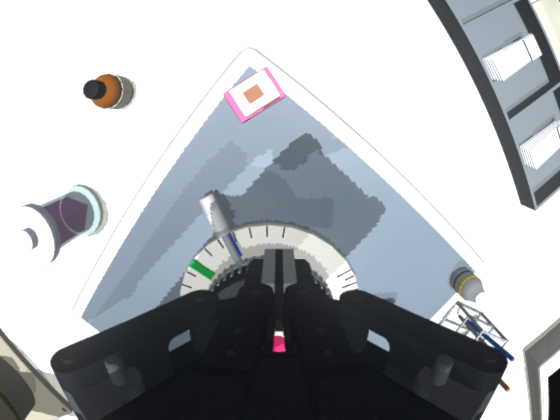

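Wrist view (looking outward): white handle at (215,212), blue mark under its rod, green at (202,268), wax block at (255,93) well clear. Descending on the clockwise side of the handle.

```bash
python3 -m jog '[[[0.002,0.006,-0.03],[0,0,0],0],[[0,0.002,-0.03],[0,0,0],0],[[0,0,-0.03],[0,0,0],0],[[0,0,-0.012],[0,0,0],0],[[0,0,0],[0,0,0],0]]'; python3 nxt.py 0.95 1.2 5 .107 .089
python3 - <<'E'
from h import *
for n in("wrist",):
    p,d=cams.camera(n);cv2.imwrite(f"pics/{n}7.png",np.clip(p[:,:,::-1]*1.3,0,255).astype(np.uint8))
E
```

```text
clock: 8.75
position: [0.6442, 0.0184, 0.104]
ee_rot: [0.881, 0.474, 0.008, 0.008]
ft_force: [-0.1, -0.0, -0.2]
grip_width: 0.002
t 8.75 pos [0.6442 0.0184 0.104 ] az 0.905 r 0.1099 xaz 0.987 zax [ 0.022 -0.006 -1.   ] F [-0.08 -0.04 -0.18] g 0.0 j7 -0.89
1 az 1.0 d [-0.0101  0.0036 -0.015 ]
2 az 1.05 d [-0.0046  0.0028  0.    ]
3 az 1.1 d [-0.0047  0.0025  0.    ]
4 az 1.15 d [-0.0048  0.0023  0.    ]
5 az 1.2 d [-0.0049  0.0021  0.    ]
turn total 0.213
```

View pics/wrist7.png

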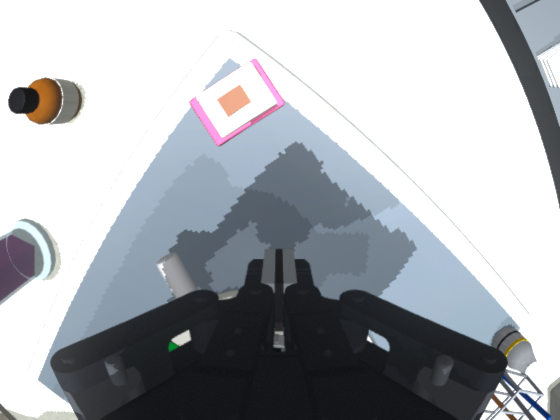

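Handle at (172,270), left of the finger with a gap. Lowering the rest, then closing the gap.

```bash
python3 -m jog '[[[-0.002,0.002,-0.008],[0,0,0.03],0],[[-0.004,0.003,-0.006],[0,0,0.05],0],[[-0.005,0.003,0],[0,0,0.05],0],[[-0.005,0.003,0],[0,0,0.05],0]]'; python3 nxt.py 1.07 1.3 5 .107 .089
```

```text
clock: 9.3
position: [0.6301, 0.0301, 0.0937]
ee_rot: [0.832, 0.555, 0.012, 0.008]
ft_force: [-0.0, 0.6, -0.6]
grip_width: -0.003
t 9.3 pos [0.6301 0.0301 0.0937] az 1.069 r 0.1118 xaz 1.176 zax [ 0.029 -0.001 -1.   ] F [-0.    0.65 -0.65] g -0.0 j7 -0.74
1 az 1.116 d [-0.0068 -0.0019 -0.0047]
2 az 1.162 d [-0.0045  0.0021  0.    ]
3 az 1.208 d [-0.0046  0.0019  0.    ]
4 az 1.254 d [-0.0046  0.0016  0.    ]
5 az 1.3 d [-0.0047  0.0014  0.    ]
turn total 0.124
```

```bash
python3 -m jog '[[[-0.006,-0.001,-0.003],[0,0.01,0],0],[[-0.005,0.001,-0.002],[0,0.01,0.02],0],[[-0.005,0.002,-0.001],[0,0.01,0.03],0],[[-0.005,0.002,0],[0,0,0.05],0]]'; python3 nxt.py 1.28 1.53 5 .107 .089
```

```text
clock: 9.8
position: [0.6087, 0.0339, 0.0883]
ee_rot: [0.802, 0.598, -0.001, 0.0]
ft_force: [0.7, -1.3, 0.7]
grip_width: 0.0
t 9.8 pos [0.6087 0.0339 0.0883] az 1.263 r 0.107 xaz 1.281 zax [-0.001 -0.001 -1.   ] F [ 0.67 -1.25  0.68] g 0.0 j7 -0.65
1 az 1.33 d [-0.0069  0.002   0.0007]
2 az 1.38 d [-0.0052  0.0011  0.    ]
3 az 1.43 d [-0.0053  0.0009  0.    ]
4 az 1.48 d [-0.0053  0.0006  0.    ]
5 az 1.53 d [-0.0053  0.0004  0.    ]
turn total 0.249
```

```bash
python3 -m jog '[[[-0.006,0.002,0],[0,0,0.05],0],[[-0.006,0.001,0],[0,0,0.06],0],[[-0.006,0.001,0],[0,0,0.06],0],[[-0.006,0.001,0],[0,0,0.06],0],[[-0.006,0,0],[0,0,0.06],0]]'; python3 nxt.py 1.55 1.85 5 .107 .089
```

```text
clock: 10.42
position: [0.579, 0.0393, 0.0889]
ee_rot: [0.702, 0.712, 0.0, 0.001]
ft_force: [1.4, 0.4, -1.6]
grip_width: 0.001
t 10.43 pos [0.579  0.0393 0.0889] az 1.545 r 0.1074 xaz 1.585 zax [ 0.002 -0.    -1.   ] F [ 1.42  0.37 -1.55] g 0.0 j7 -0.37
1 az 1.61 d [-0.0069 -0.0004  0.0001]
2 az 1.67 d [-0.0064 -0.0004  0.    ]
3 az 1.73 d [-0.0064 -0.0008  0.    ]
4 az 1.79 d [-0.0063 -0.0012  0.    ]
5 az 1.85 d [-0.0062 -0.0016  0.    ]
turn total 0.265
```

```bash
python3 -m jog '[[[-0.006,0,0],[0,0,0.05],0],[[-0.006,0,0],[0,0,0.05],0],[[-0.006,-0.001,0],[0,0,0.05],0],[[-0.006,-0.001,0],[0,0,0.06],0],[[-0.006,-0.002,0],[0,0,0.06],0]]'; python3 nxt.py 1.83 2.1 5 .107 .089
python3 - <<'E'
from h import *
for n in("wrist",):
    p,d=cams.camera(n);cv2.imwrite(f"pics/{n}8.png",np.clip(p[:,:,::-1]*1.3,0,255).astype(np.uint8))
E
```

```text
clock: 11.05
position: [0.5494, 0.0363, 0.0898]
ee_rot: [0.594, 0.805, 0.002, 0.001]
ft_force: [1.2, 0.4, -0.6]
grip_width: -0.002
t 11.05 pos [0.5494 0.0363 0.0898] az 1.823 r 0.1077 xaz 1.87 zax [ 0.004  0.001 -1.   ] F [ 1.24  0.41 -0.55] g -0.0 j7 -0.1
1 az 1.884 d [-0.0061 -0.0025 -0.0008]
2 az 1.938 d [-0.0054 -0.0019  0.    ]
3 az 1.992 d [-0.0053 -0.0022  0.    ]
4 az 2.046 d [-0.0052 -0.0025  0.    ]
5 az 2.1 d [-0.0051 -0.0028  0.    ]
turn total 0.23
```

View pics/wrist8.png

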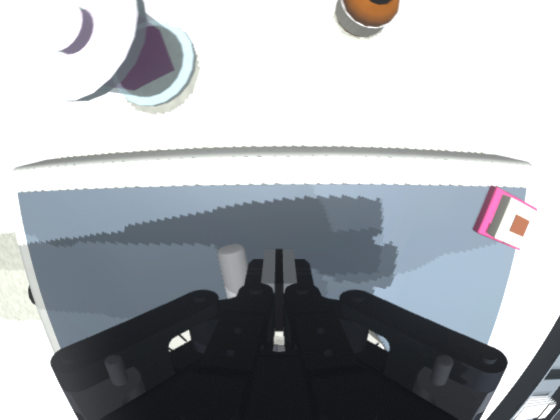

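Handle at (233,268) leads the finger; stain jar (upper left) and wax block are clear. Continuing.

```bash
python3 -m jog '[[[-0.006,-0.002,0],[0,0,0.05],0],[[-0.006,-0.002,0],[0,0,0.05],0],[[-0.006,-0.003,0],[0,0,0.05],0],[[-0.005,-0.003,0],[0,0,0.05],0],[[0,0,0],[0,0,0],0]]'; python3 nxt.py 2.06 2.22 4 .107 .089
python3 - <<'E'
from h import *
for n in("wrist",):
    p,d=cams.camera(n);cv2.imwrite(f"pics/{n}9.png",cv2.resize(np.clip(p[150:350,130:400,::-1]*1.1,0,255).astype(np.uint8),None,fx=2.8,fy=2.8))
E
```

```text
clock: 11.72
position: [0.5264, 0.027, 0.0905]
ee_rot: [0.507, 0.862, 0.003, 0.002]
ft_force: [-0.3, -0.0, -0.2]
grip_width: 0.002
t 11.72 pos [0.5264 0.027  0.0905] az 2.055 r 0.1073 xaz 2.078 zax [ 0.005  0.003 -1.   ] F [-0.31 -0.01 -0.16] g 0.0 j7 0.13
1 az 2.1 d [-0.0041 -0.0026 -0.0015]
2 az 2.14 d [-0.0037 -0.0022  0.    ]
3 az 2.18 d [-0.0036 -0.0024  0.    ]
4 az 2.22 d [-0.0035 -0.0025  0.    ]
turn total 0.142
```

View pics/wrist9.png

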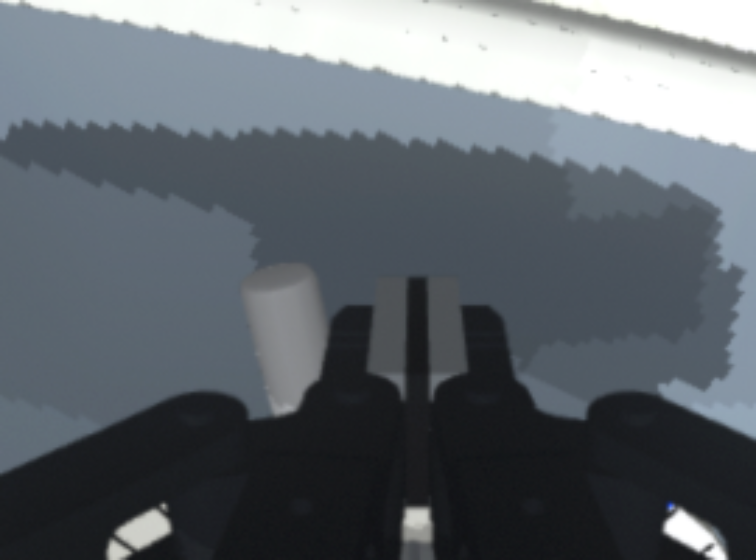

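```bash
python3 - <<'E'
from wr import *
m=cams.camera_model("wrist")
f=lambda x,y:(130+x/2.8,150+y/2.8)
az(m,[f(280,267),f(283,300),f(288,340),f(295,395)],[.082,.084,.084,.084])
E
```

```text
(230.0, 245.35714285714286) [0.5007 0.0304 0.082 ] r 0.1241 az 2.226 base 1.922
(231.07142857142858, 257.14285714285717) [0.5034 0.0265 0.084 ] r 0.1193 az 2.228 base 1.923
(232.85714285714286, 271.42857142857144) [0.5072 0.0205 0.084 ] r 0.1123 az 2.234 base 1.929
(235.35714285714286, 291.07142857142856) [0.5127 0.0118 0.084 ] r 0.1021 az 2.244 base 1.939
```

Iris at about 0.69; about 0.19 rad left. Pushing most of it.

```bash
python3 -m jog '[[[-0.004,-0.003,0],[0,0,0.05],0],[[-0.004,-0.0025,-0.001],[0,0,0.04],0],[[-0.004,-0.003,0],[0,0,0.05],0],[[-0.003,-0.002,0],[0,0,0.03],0],[[0,0,0],[0,0,0],0]]'
python3 - <<'E'
from wr import *
st();m=cams.camera_model("wrist");print(m['view'].tolist() if hasattr(m['view'],'tolist') else m['view'])
for n in("wrist",):
    p,d=cams.camera(n);cv2.imwrite(f"pics/{n}10.png",cv2.resize(np.clip(p[150:350,130:400,::-1]*1.1,0,255).astype(np.uint8),None,fx=2.8,fy=2.8))
E
```

```text
clock: 12.4
position: [0.513, 0.0183, 0.0904]
ee_rot: [0.432, 0.902, 0.004, 0.002]
ft_force: [0.1, 0.0, -0.1]
grip_width: -0.006
t 12.4 pos [0.513  0.0183 0.0904] az 2.204 r 0.107 xaz 2.248 zax [ 0.007  0.006 -1.   ] F [ 0.05  0.04 -0.12] g -0.01 j7 0.32
[[0.7795292153219967, 0.6263026894189415, 0.008896273718624344, -0.4127708590982538], [0.601631881074149, -0.7526234015098607, 0.2675763352296157, -0.28622397921203335], [0.174279322166046, -0.20323128874839105, -0.9634955947688681, 0.1397417344849299], [0.0, 0.0, 0.0, 1.0]]
```

View pics/wrist10.png

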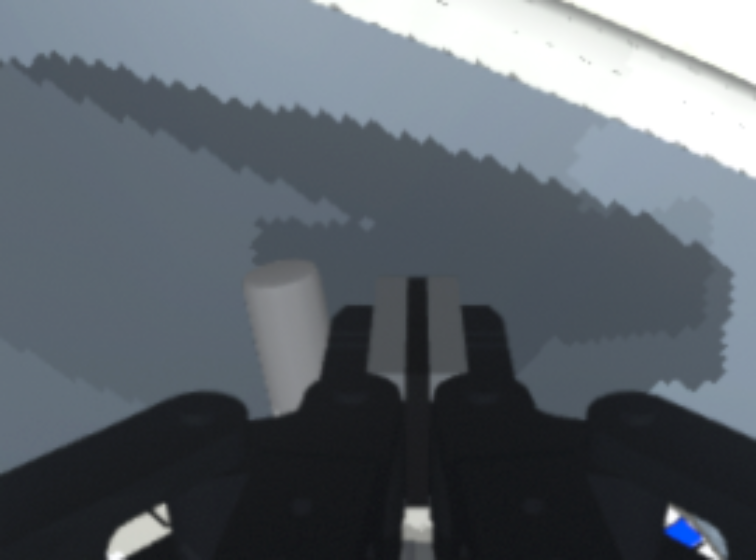

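```bash
python3 - <<'E'
from wr import *
m=cams.camera_model("wrist")
f=lambda x,y:(130+x/2.8,150+y/2.8)
az(m,[f(282,265),f(285,300),f(289,340),f(295,395)],[.082,.084,.084,.084])
E
```

```text
(230.71428571428572, 244.64285714285717) [0.4872 0.0179 0.082 ] r 0.1238 az 2.375 base 2.07
(231.78571428571428, 257.14285714285717) [0.4908 0.0142 0.084 ] r 0.1186 az 2.376 base 2.072
(233.21428571428572, 271.42857142857144) [0.4954 0.0088 0.084 ] r 0.1116 az 2.382 base 2.078
(235.35714285714286, 291.07142857142856) [0.5021 0.0011 0.084 ] r 0.1014 az 2.391 base 2.087
```

About 0.04 rad (4 mm) left.

```bash
python3 -m jog '[[[-0.002,-0.0015,0],[0,0,0.02],0],[[-0.0015,-0.001,0],[0,0,0.02],0],[[0,0,0],[0,0,0],0]]'; python3 nxt.py
python3 -m jog '[[[0.008,0.006,0],[0,0,0],0],[[0.008,0.006,0.01],[0,0,0],0],[[0,0,0.04],[0,0,0],0],[[0,0,0.05],[0,0,0],0],[[0,0,0.05],[0,0,0],0]]'; python3 -m jog '[[[0.02,0.03,0.02],[0,0,0],0],[[0.02,0.03,0],[0,0,0],0],[[0.01,0.02,0],[0,0,0],0],[[0,0,0],[0,0,0],0]]'
python3 - <<'E'
from wr import *
st()
for n in("wrist","top","scene"):
    p,d=cams.camera(n);np.save(f"pics/{n}11.npy",p)
    if n=="top":p=cv2.resize(p[110:300,215:400],None,fx=3,fy=3,interpolation=cv2.INTER_CUBIC)
    if n=="scene":p=cv2.resize(p[145:345,120:365],None,fx=3,fy=3,interpolation=cv2.INTER_CUBIC)
    cv2.imwrite(f"pics/{n}11.png",np.clip(p[:,:,::-1]*1.3,0,255).astype(np.uint8))
E
```

```text
clock: 12.82
position: [0.5097, 0.0158, 0.0905]
ee_rot: [0.413, 0.911, 0.005, 0.002]
ft_force: [1.0, 0.3, -0.0]
grip_width: -0.003
t 12.82 pos [0.5097 0.0158 0.0905] az 2.242 r 0.1071 xaz 2.289 zax [ 0.007  0.007 -1.   ] F [ 1.01  0.34 -0.04] g -0.0 j7 0.36
clock: 13.45
position: [0.5255, 0.0301, 0.2433]
ee_rot: [0.413, 0.911, 0.004, -0.002]
ft_force: [1.3, -0.5, 0.5]
grip_width: 0.002
clock: 13.95
position: [0.5799, 0.1144, 0.272]
ee_rot: [0.414, 0.91, 0.006, 0.003]
ft_force: [0.2, 0.6, -0.8]
grip_width: -0.0
t 13.95 pos [0.5799 0.1144 0.272 ] az 1.551 r 0.1824 xaz 2.289 zax [ 0.01  0.01 -1.  ] F [ 0.25  0.56 -0.81] g -0.0 j7 0.24
```

View pics/top11.png

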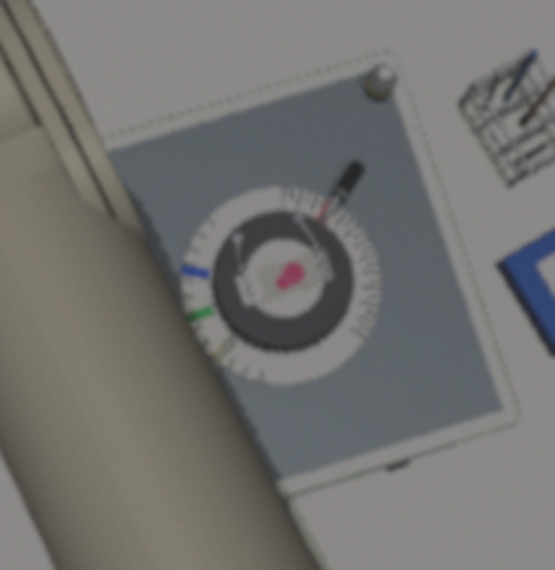

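View pics/wrist11.png

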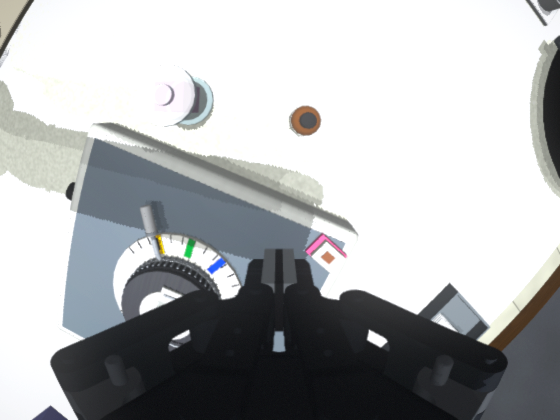

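View pics/scene11.png

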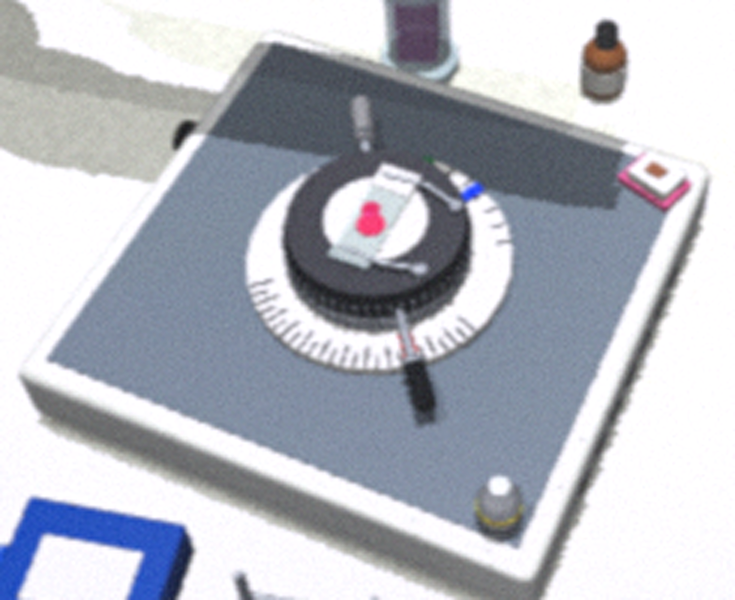

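Both levers appear on their marks: red edges show beside the black lever's rod (scene (410,345)), and the white rod partly covers yellow. I'll move high to the other side to get a clear top and wrist view.

```bash
python3 -m jog '[[[0.02,-0.055,0.01],[0,0,0],0],[[0.02,-0.055,0],[0,0,0],0],[[0.02,-0.055,0],[0,0,0],0],[[0.015,-0.055,0],[0,0,0],0],[[0.01,-0.055,0],[0,0,0],0]]'; python3 -m jog '[[[0,-0.01,0],[0,0,0],0],[[0,0,0],[0,0,0],0],[[0,0,0],[0,0,0],0],[[0,0,0],[0,0,0],0]]'
python3 - <<'E'
from wr import *
st()
p,d=cams.camera("wrist")
cv2.imwrite("pics/wrist12.png",np.clip(p[:,:,::-1]*1.2,0,255).astype(np.uint8))
E
```

```text
clock: 14.72
position: [0.663, -0.1719, 0.2841]
ee_rot: [0.414, 0.91, 0.004, 0.004]
ft_force: [0.8, 0.5, 0.8]
grip_width: -0.001
clock: 15.22
position: [0.6611, -0.1877, 0.2838]
ee_rot: [0.417, 0.909, 0.003, 0.004]
ft_force: [-0.9, 0.7, 0.2]
grip_width: 0.002
t 15.22 pos [ 0.6611 -0.1877  0.2838] az -0.954 r 0.1467 xaz 2.28 zax [ 0.009  0.003 -1.   ] F [-0.89  0.67  0.22] g 0.0 j7 0.7
```

View pics/wrist12.png

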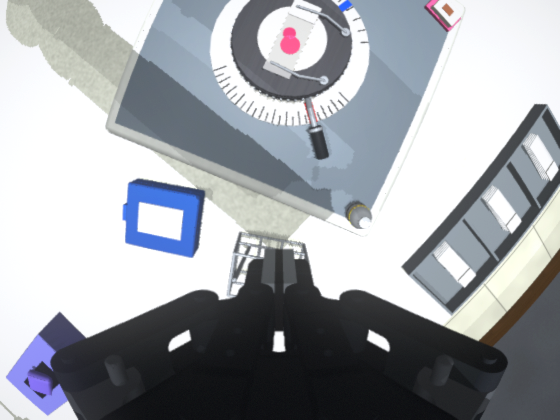

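```bash
python3 -m jog '[[[-0.03,-0.05,0.005],[0,0,0],0],[[-0.035,-0.05,0],[0,0,0],0],[[-0.035,-0.05,0],[0,0,0],0],[[-0.035,-0.05,0],[0,0,0],0],[[-0.035,-0.05,0],[0,0,0],0]]'; python3 -m jog '[[[-0.035,-0.03,0],[0,0,0],0],[[0,0,0],[0,0,0],0],[[0,0,0],[0,0,0],0],[[0,0,0],[0,0,0],0]]'
python3 - <<'E'
from wr import *
st()
p,d=cams.camera("top");q=p
cv2.imwrite("pics/top13.png",cv2.resize(np.clip(p[150:260,240:380,::-1]*1.5,0,255).astype(np.uint8),None,fx=5,fy=5,interpolation=cv2.INTER_CUBIC))
p,d=cams.camera("scene");cv2.imwrite("pics/scene13.png",np.clip(p[:,:,::-1]*1.4,0,255).astype(np.uint8))
w=np.load("pics/wrist11.npy");cv2.imwrite("pics/w11z.png",cv2.resize(np.clip(w[190:340,60:260,::-1]*1.1,0,255).astype(np.uint8),None,fx=4,fy=4,interpolation=cv2.INTER_CUBIC))
E
```

```text
clock: 15.9
position: [0.4902, -0.4317, 0.2902]
ee_rot: [0.408, 0.913, 0.005, 0.004]
ft_force: [0.8, -0.8, -0.4]
grip_width: -0.002
clock: 16.4
position: [0.4525, -0.4639, 0.2904]
ee_rot: [0.41, 0.912, 0.004, 0.004]
ft_force: [-0.1, 0.4, 0.8]
grip_width: -0.001
t 16.4 pos [ 0.4525 -0.4639  0.2904] az -1.874 r 0.4148 xaz 2.297 zax [ 0.011  0.004 -1.   ] F [-0.15  0.43  0.75] g -0.0 j7 1.27
```

View pics/top13.png

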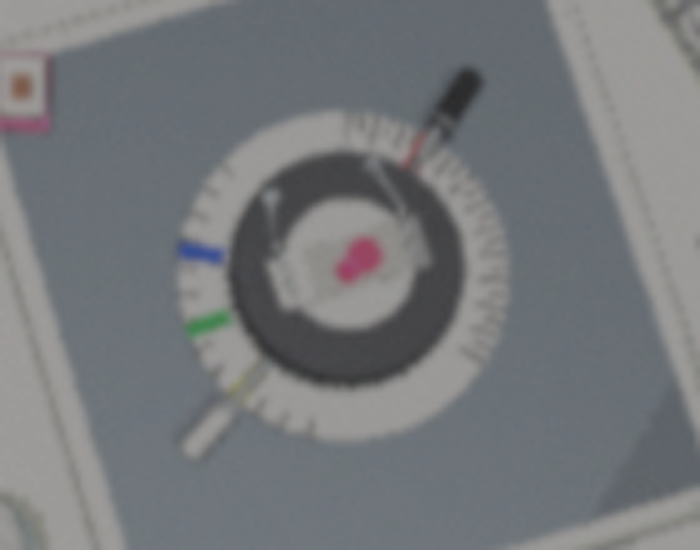

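View pics/scene13.png

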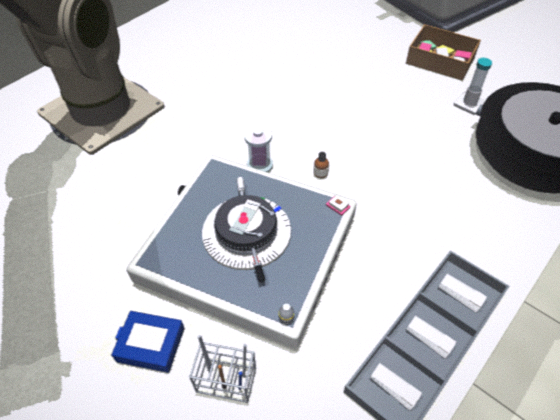

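View pics/w11z.png

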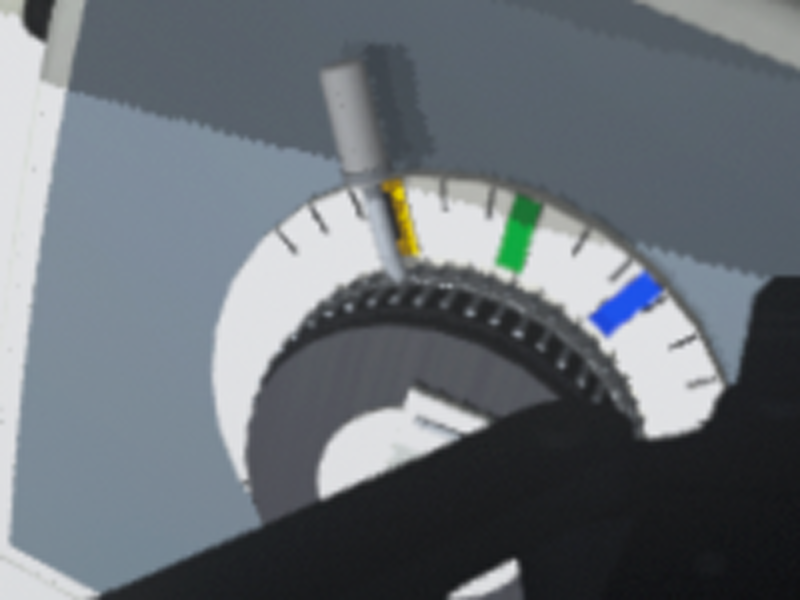

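```bash
python3 - <<'E'
from wr import *
f=lambda x,y:(240+x/5,150+y/5)
def A(n,uv,z):
    for u,zz in zip(uv,z):
        P=ray(n,u,zz)[0];v=P[:2]-C;print(n,np.round(u,1),P.round(4),'r',np.hypot(*v).round(4),'base',((np.arctan2(v[1],v[0])-Y+np.pi)%(2*np.pi)-np.pi).round(3))
print("black");A("top",[f(466,80),f(452,104),f(440,128),f(428,142)],[.084,.084,.084,.08])
print("white");A("top",[f(193,446),f(210,427),f(228,405),f(262,362)],[.084,.084,.084,.08])
print("marks g b, red visible, yellow visible");A("top",[f(208,324),f(201,253),f(413,150),f(240,388)],[.068]*4)
# handles by mask, scene picture
print("scene black/white")
A("scene",[(260,272),(256.5,256),(241,185)],[.08,.08,.08])
f3=lambda x,y:(120+x/3,145+y/3)
A("scene",[f3(425,413),f3(416,370),f3(402,320),f3(360,105),f3(364,138)],[.08,.08,.079,.084,.084])
E
```

```text
black
top [333.2 166. ] [ 0.6712 -0.131   0.084 ] r 0.1139 base -0.89
top [330.4 170.8] [ 0.6589 -0.1237  0.084 ] r 0.0996 base -0.898
top [328.  175.6] [ 0.6466 -0.1175  0.084 ] r 0.086 base -0.918
top [325.6 178.4] [ 0.6403 -0.1118  0.08  ] r 0.0776 base -0.905
white
top [278.6 239.2] [0.4878 0.0065 0.084 ] r 0.1157 base 2.137
top [282.  235.4] [ 0.4971 -0.0018  0.084 ] r 0.1032 base 2.141
top [285.6 231. ] [ 0.5079 -0.0107  0.084 ] r 0.0892 base 2.14
top [292.4 222.4] [ 0.5295 -0.0277  0.08  ] r 0.0617 base 2.126
marks g b, red visible, yellow visible
top [281.6 214.8] [ 0.5499 -0.0012  0.068 ] r 0.0718 base 1.643
top [280.2 200.6] [0.5859 0.0022 0.068 ] r 0.0709 base 1.13
top [322.6 180. ] [ 0.6386 -0.1055  0.068 ] r 0.0727 base -0.846
top [288.  227.6] [ 0.5177 -0.0171  0.068 ] r 0.0776 base 2.122
scene black/white
scene [260 272] [ 0.6647 -0.1232  0.08  ] r 0.1042 base -0.863
scene [256.5 256. ] [ 0.6377 -0.1028  0.08  ] r 0.0706 base -0.82
scene [241 185] [0.5002 0.0009 0.08  ] r 0.1026 base 2.101
scene [261.7 282.7] [ 0.6811 -0.137   0.08  ] r 0.1255 base -0.886
scene [258.7 268.3] [ 0.6579 -0.1192  0.08  ] r 0.0963 base -0.865
scene [254.  251.7] [ 0.6275 -0.0985  0.079 ] r 0.0596 base -0.841
scene [240. 180.] [0.4921 0.0068 0.084 ] r 0.1126 base 2.11
scene [241.3 191. ] [ 0.5142 -0.0124  0.084 ] r 0.0834 base 2.107
```

```bash
python3 - <<'E'
from wr import *
def T(p,q):
    M=np.eye(4);M[:3,:3]=R.from_quat(q).as_matrix();M[:3,3]=p;return M
o=sensors.get_obs();m=cams.camera_model("wrist")
Vt=np.array(m['view'])@T(o['position'],o['ee_rot'])
q=np.array([.414,.91,.006,.003]);q/=np.linalg.norm(q)
m2=dict(m);m2['view']=Vt@np.linalg.inv(T([.5799,.1144,.272],q))
f=lambda x,y:(60+x/4,190+y/4)
print("green,blue");az(m2,[f(519,234),f(627,305)],[.068]*2)
print("yellow right edge out/in; left visible");az(m2,[f(402,182),f(416,250),f(383,185),f(400,250)],[.068]*4)
print("handle/rod");az(m2,[f(347,80),f(355,120),f(363,170),f(382,225),f(397,270)],[.084,.084,.084,.081,.081])
print("pointer dark");az(m2,[f(388,205),f(397,240)],[.07]*2)
E
```

```text
green,blue
(189.75, 248.5) [0.5518 0.0009 0.068 ] r 0.0731 az 1.912 base 1.607
(216.75, 266.25) [0.588  0.0042 0.068 ] r 0.0732 az 1.41 base 1.106
yellow right edge out/in; left visible
(160.5, 235.5) [ 0.5169 -0.0096  0.068 ] r 0.0833 az 2.364 base 2.06
(164.0, 252.5) [ 0.5318 -0.024   0.068 ] r 0.0626 az 2.362 base 2.058
(155.75, 236.25) [ 0.5131 -0.0142  0.068 ] r 0.083 az 2.437 base 2.132
(160.0, 252.5) [ 0.5281 -0.0274  0.068 ] r 0.063 az 2.441 base 2.137
handle/rod
(146.75, 210.0) [0.4897 0.0119 0.084 ] r 0.1179 az 2.396 base 2.092
(148.75, 220.0) [0.4977 0.0043 0.084 ] r 0.1068 az 2.398 base 2.093
(150.75, 232.5) [ 0.5073 -0.0058  0.084 ] r 0.0929 az 2.408 base 2.103
(155.5, 246.25) [ 0.5202 -0.0171  0.081 ] r 0.0757 az 2.405 base 2.1
(159.25, 257.5) [ 0.531  -0.0254  0.081 ] r 0.0621 az 2.387 base 2.083
pointer dark
(157.0, 241.25) [ 0.5177 -0.0171  0.07  ] r 0.0776 az 2.426 base 2.122
(159.25, 250.0) [ 0.5257 -0.0242  0.07  ] r 0.0669 az 2.428 base 2.123
```

All views put both levers within about 0.025 rad of their marks and the arm is clear, so I'm handing in.

```bash
python3 -c "
from workcell import manip,sensors
print(manip.hand_in());print(sensors.get_obs()['clock'])"
```

```text
the job is handed in; nothing more can be done
None
the job is handed in; nothing more can be done
```

I pushed both levers counter-clockwise onto their marks with the shut fingertips, then lifted the arm clear and handed the job in after about 16.5 s. `hand_in` gives no verdict, so the checks below are my own.

| Lever | Target value (rad) | Last readings by camera (rad) | Allowed error (rad) |
|---|---|---|---|
| Polariser (red mark) | 1.571 | wrist about 1.58, scene about 1.58, top about 1.55 | 0.06 |
| Iris (yellow mark) | 0.50 | wrist about 0.51, scene about 0.51, top about 0.48 | 0.06 |

- **Disagreement between cameras:** the views differ by about 0.03 rad for each lever. That fits the calibration error, and every reading is inside the band. The wrist reading for the iris includes a 0.011 rad correction for an offset seen on the green and blue marks.
- **Wrist view of the red mark:** compared with the red edges visible either side of the rod, the polariser looked about 0.015 rad short. I left it there.
- **Force:** the wrist sensor showed no more than about 2.5 N at the end of any push. I did not record the force between those readings.
- **Loose things:** in the last pictures they stood where they began, judged by eye. I did not measure their positions.

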